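# Turn over the frame joiner's status flag

## Task

The frame joiner is ready for use again: with a fingertip, push the purple marker's flag from behind its raised free edge up and right over its hinge, and press it down until it lies flat on the lower half of its board with the green face showing. Push gently and do not pinch the flag. Leave the grey marker's flag as it is, leave the glue bottle, the jar and the frame corner where they stand, and finish clear of everything.

Things in the scene. Friction and masses are not known exactly. Their poses are not given: they have to be found in the camera images.
- purple_stand: Purple marker's stand, fixed to the bench: 150 x 90 mm foot, board 155 x 86 mm sloping down along +x at 45 deg (0.785 rad) below level. Origin: under its centre, on the bench top; x = downhill (level), y along the hinge, z up. Hinge axis parallel to y, 95 mm above the origin; from it the board runs 60 mm uphill, 95 mm downhill, its surface 4.5 mm below the hinge plane
- purple_edge (a point): purple marker: middle of the flag's free edge, 90 mm from the hinge axis, mid-thickness; moves with the flag. Flag: rigid plate 90 mm long from the hinge, 68 mm wide, 6 mm thick, one face red, the other green, white dot on each. It starts on the uphill half of the board, red up, free edge about 159 to 172 mm above the bench, overhanging the board's upper end by 30 mm: room for a fingertip behind it
- purple_flag (a joint): purple flag's hinge angle: 0 = flat uphill (red shows), 3.14 = turned over, flat downhill (green shows); stops at both. Free edge in the stand's frame: x = -0.090 cos(angle + 0.785), z = 0.095 + 0.090 sin(angle + 0.785) m. Friction hinge: stays at any angle it is left at, does not fall; turns with about 1 to 2 N at the free edge
- grey_stand: Grey marker's stand, fixed to the bench: same shape, size, origin and axes as the purple one, but grey. Not to be worked
- grey_edge (a point): middle of the free edge of the grey marker's flag, which is the same as the purple one's (90 x 68 x 6 mm, red face up, uphill half). Leave it as it is
- grey_flag (a joint): hinge angle of the grey flag, same meaning as the purple one's. Leave it as it is
- glue: white upright glue bottle with orange cap, 54 mm diameter, 150 mm tall, loose; origin at the centre of its underside. Leave alone
- jar: amber glass jar with a steel lid, 64 mm diameter, 75 mm tall, loose; origin at the centre of its underside. Leave alone
- corner: loose L-shaped sample corner of wooden picture frame, 120 x 120 mm outside, 35 mm wide moulding, 26 mm high with a brass-coloured edge, lying flat; origin under the centre of its 120 mm square. Leave alone
Not all that is in view belongs to the job. What is shaped like the purple_stand but black or turquoise is not meant.

How it is judged:
On the way:
1. the fingers push the purple flag up off the board and over (value of joint purple_flag between 1 and 2.7 rad and contact force between the fingers and purple_stand above 0.05 N), for 0.1 s.
At the end, for the whole second after the job is handed in: the purple flag is at rest, turned over to within about 0.12 rad (7 degrees) of flat on the downhill half of its board, green face up; the grey flag has moved under 20 mm at its edge, and the bottle, jar and corner under 25 mm each (value of joint purple_flag above 3.02 rad and value of joint grey_flag below 0.45 rad and distance of grey_edge from where it was at the start of the episode below 0.02 m and distance of each of glue, jar, corner from where it was at the start of the episode below 0.025 m and not (velocity of joint purple_flag above 0.1 rad/s) and not (velocity of joint purple_flag below -0.1 rad/s)); the robot touches nothing.
It fails at once if the purple marker is pushed or pinched with more than 30 N (contact force between the fingers and purple_stand above 30 N).
It fails at once if the grey marker's flag is turned (over 20 mm at its edge) (distance of grey_edge from where it was at the start of the episode above 0.02 m).
It fails at once if the glue bottle, the jar or the frame corner is lifted, carried or shifted over 25 mm (distance of any of glue, jar, corner from where it was at the start of the episode above 0.025 m).
It also fails if it takes over 43 s, if anything falls off the work surface, if the arm or the gripper's body presses on something with over 40 N, if the wrist force passes 120 N, or if a joint passes its speed limit or range.

## Robot

A 7-joint arm with a two-finger parallel gripper is mounted at the origin on the work surface. World frame = base frame: x ahead of the robot, y to its left, z up, the work surface at z = 0. Lengths are in m, angles in rad, forces in N, time in s.
With the tool pointing down it reaches from about 0.425 to 0.875 m from the base axis. Payload 8.4 kg.
Tool frame: the origin (TCP) lies at the centre of the arm's flange, where the gripper is bolted on; the fingertips stand 173 mm ahead of it and the grasp point (between the pads) lies robot.grasp_offset ahead of it (robot.grasp_offset is the distance from the TCP to the grasp point, in m); z points along the fingers, y is the line along which they close (so a half turn about z gives the same grasp; the last joint's range is limited). The gripper opens to 85 mm and grips with 20 to 120 N. Pads are 22 mm wide; open, the fingers measure 114 mm over their backs; the gripper's body (76 mm by 85 mm) begins 54 mm behind the grasp point. The pads swing forward as they close: fully open they stand 13 mm farther back than shut.
Start: joints at [1.022, 0.333, 0.04, 1.465, -0.013, 1.343, -0.059], TCP at [0.283, -0.585, 0.405] pointing down, gripper open.
Joint ranges: [-2.58, 2.58], [-0.38, 2.09], [-1.3, 1.39], [0.25, 2.4], [-1.5, 4.64], [0.08, 2.09], [-2.65, 2.65]. Speed limits (rad/s): [2.22, 2.22, 2.79, 2.79, 3.14, 3.14, 3.14].

## Interface

Orientations are given as a unit quaternion [w, x, y, z].
In Python, from cell import robot, cams, job gives the robot as it stands. The module is installed in compiled form; this text tells all that it offers.
- The arm moves only by the tool arm_command, never from a script. Its argument "series" is text: rows parted by semicolons, each of 4 numbers parted by spaces: the shift along the tool's x, y, z as a fraction of full scale, then the turn about the tool's z as a fraction of full scale. A call has 1 to 20 rows; each row shifts and turns the commanded pose from where the row before left it, along the tool's axes as they then stand; what a row does not reach is not made up. Full scale, the value 1, is 40 mm for a shift and 5 degrees for a turn. A row lasts 1/10 s, in which the tool goes at most 50 mm and 8.59 degrees, less where a joint would pass 70% of its speed; a pose out of reach is approached as far as the arm can. A call with a number of a shift or a turn outside -1 to 1 is refused whole. A call with a gripper value outside its range is refused whole. "jaw" is the gripper's target within -1 to 1 (shut at 1, half-way at 0, fully open at -1), set as the call begins (left out, the last holds). The fingers move at their own pace and stop on an object; "force" is the grip in N (left out, the last holds). Time passes only in rows, so rows that do not move let the fingers close. It gives the time, the measured TCP pose, the force, the opening and the grip force at its end, in the units of the state.
- robot.sense(): the state, without advancing time (a new reading comes with each control period).
- cams.get_image(name): name is "scene" or "side" or "wrist"; returns a dict with "color" (480x640x3 uint8, red, green, blue), "fov_y" (degrees; the focal length in pixels is half the picture's height over the tangent of half this angle, whatever the lens; pixels are square), "cx", "cy" (the principal point, pixels), "k1" (the pictures are not rectified: a ray, as slopes to the right and down, at radius r is drawn at 1 + k1 r^2 times it, then the intrinsics apply), "extrinsics" (4x4, takes a point from camera to world coordinates). Camera axes: x right, y up, looking along -z (the intrinsics and any distortion apply to the point x, -y, -z); pixel columns grow to the right and rows downward; lengths in m; the calibration is good to about 2 mm. A picture is of the moment at which its call begins. There is no depth.
- job.hand_in(): hands the job in; it is judged then, once.
The state is a dict: "time_s": time; "joints": joint angles; "qvel": joint speeds; "joint_efforts": joint torques, N m; "ee_pos": TCP position; "tool_rot": TCP orientation; "ft_force": force on the tool from outside, world axes, zero at the start; "moment": the same for the moment, N m; "width": finger opening in m; "finger_force": force on a finger pad.
Only numpy, scipy, OpenCV 4.12 (cv2) and the standard library are available. Lean on these libraries where they do the work, as an engineer would, in place of code of your own. Each camera call takes 0.05 s, during which the arm holds its last target. There are 200 camera calls.

## Working session

There is one attempt and no reset: what is moved stays moved. The work goes in short steps, Python scripts to look and compute and a tool call to move; the robot and the scene stay as the last step left them, time stands still between calls to the robot, and variables do not carry over. Pictures are saved under pics/ and viewed, at most 10 in all, crops included, and the job is handed in when it is done.

Besides the shell and the picture viewer there is one more tool, called after "Emit:" by a JSON object that holds its "name" and its "arguments". arm_command: Moves the arm, as the interface text tells. Shift numbers are shares of 40 mm and turn numbers shares of 5 degrees, none past 1 either way. Its arguments: {"type":"object","properties":{"series":{"type":"string"},"jaw":{"type":"number"},"force":{"type":"number"}},"required":["series"]}

```bash
mkdir -p pics; python3 - <<'E'
from cell import robot,cams,job
import cv2,json,numpy as np,pickle
s=robot.sense(); print({k:np.round(v,3).tolist() for k,v in s.items()}, robot.grasp_offset)
d={}
for n in("scene","side"):
    i=cams.get_image(n); d[n]=i; cv2.imwrite(f"pics/{n}0.png",i["color"][:,:,::-1]); print(n,i["fov_y"],i["cx"],i["cy"],i["k1"],np.round(i["extrinsics"],3).tolist())
pickle.dump(d,open("im0.pkl","wb"))
E
```

```text
{'time_s': 0.0, 'joints': [1.022, 0.334, 0.04, 1.466, -0.013, 1.343, -0.058], 'qvel': [0.001, -0.001, 0.0, 0.001, -0.0, -0.002, 0.0], 'joint_efforts': [-0.001, -65.856, 1.364, -40.557, 0.016, 0.012, -0.0], 'ee_pos': [0.282, -0.585, 0.404], 'tool_rot': [-0.001, 0.975, 0.223, -0.0], 'ft_force': [0.009, -0.139, -0.861], 'moment': [-0.007, 0.014, 0.015], 'finger_force': 0.0, 'width': 0.086} 0.1547
scene 53.95559112209465 313.1091290941648 240.97385287219714 -0.10225713008013437 [[0.7, -0.485, 0.524, 1.111], [0.714, 0.474, -0.515, -0.595], [0.002, 0.735, 0.678, 0.869], [0.0, 0.0, 0.0, 1.0]]
side 54.22089113938068 328.2441039442999 232.3963215171853 -0.028559579078170087 [[-0.729, 0.42, -0.541, -0.016], [-0.685, -0.419, 0.596, 0.604], [0.024, 0.805, 0.593, 0.746], [0.0, 0.0, 0.0, 1.0]]
```

View pics/scene0.png

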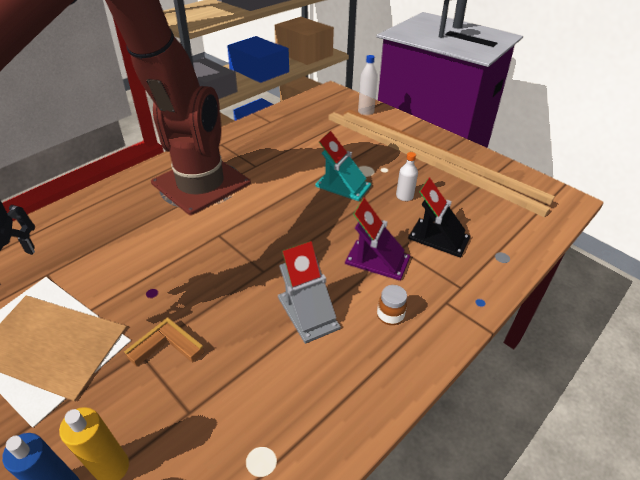

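View pics/side0.png

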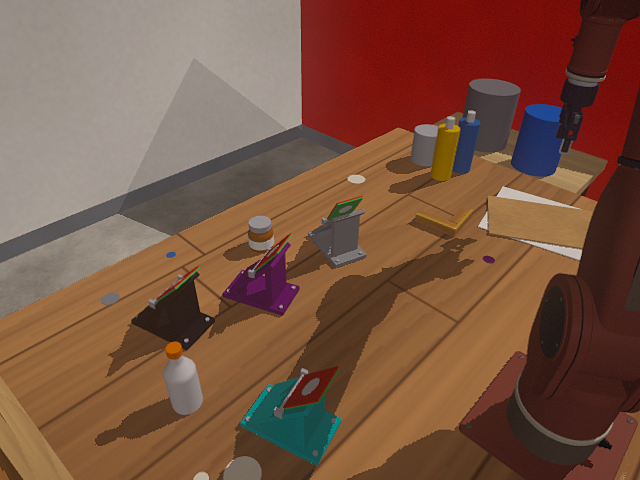

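The scene view shows the purple stand at about (378,245), with the grey one at (308,295), black at (440,230), jar at (392,303) and glue at (407,178). In the side view purple is at about (262,280). I'll zoom in on it.

```bash
cat > h.py <<'E'
import numpy as np,cv2
def K(i):
    f=240/np.tan(np.radians(i["fov_y"]/2)); return f
def ray(i,u,v):
    f=K(i); d=np.array([(u-i["cx"])/f,(v-i["cy"])/f]); p=d.copy()
    for _ in range(20): p=d/(1+i["k1"]*(p@p))
    E=np.array(i["extrinsics"]); r=E[:3,:3]@np.array([p[0],-p[1],-1]); return E[:3,3],r/np.linalg.norm(r)
def plane(i,u,v,z):
    o,r=ray(i,u,v); return o+r*(z-o[2])/r[2]
def tri(i,a,j,b):
    o,r=ray(i,*a);p,q=ray(j,*b)
    t=np.linalg.lstsq(np.c_[r,-q],p-o,rcond=None)[0]; A=o+r*t[0];B=p+q*t[1]
    return (A+B)/2,np.linalg.norm(A-B)
def proj(i,P):
    E=np.array(i["extrinsics"]);c=E[:3,:3].T@(np.array(P)-E[:3,3]);s=np.array([c[0],-c[1]])/-c[2]
    return s*(1+i["k1"]*(s@s))*K(i)+[i["cx"],i["cy"]]
E
python3 - <<'E'
import pickle,cv2,numpy as np
d=pickle.load(open("im0.pkl","rb"))
a=d["scene"]["color"][190:290,335:425]; b=d["side"]["color"][225:325,215:305]
im=np.hstack([cv2.resize(x,None,fx=4.4,fy=5.5,interpolation=cv2.INTER_CUBIC) for x in(a,b)])
cv2.imwrite("pics/z.png",im[:,:,::-1])
E
```

```text
(no output)
```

View pics/z.png

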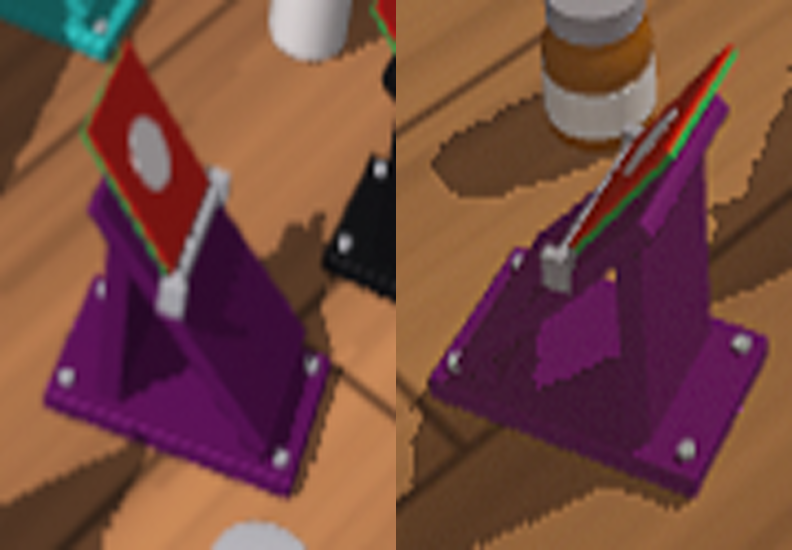

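```bash
python3 - <<'E'
import pickle,numpy as np
from h import *
np.set_printoptions(precision=4,suppress=True)
d=pickle.load(open("im0.pkl","rb")); S,D=d["scene"],d["side"]
L=lambda x,y:(335+x/4.4-.4,190+y/5.5-.4); R=lambda x,y:(215+(x-396)/4.4-.4,225+y/5.5-.4)
P={}
for n,a,b in [("A",(66,377),(741,343)),("D",(100,290),(687,449)),("B",(281,457),(517,260)),("C",(311,364),(454,361)),
 ("hN",(172,297),(632,132)),("hF",(220,185),(557,268)),("fN",(85,132),(735,52)),("fF",(128,42),(671,155))]:
    P[n],e=tri(S,L(*a),D,R(*b)); print(n,P[n],e)
c=(P["A"]+P["B"]+P["C"]+P["D"])/4
x=(P["B"]+P["C"]-P["A"]-P["D"])[:2]; y=(P["C"]+P["D"]-P["A"]-P["B"])[:2]
print("centre",c,"yaw",np.degrees(np.arctan2(x[1],x[0])),np.degrees(np.arctan2(-y[0],y[1])))
h=P["hF"]-P["hN"];print("hinge yaw",np.degrees(np.arctan2(-h[0],h[1])),(P["hF"]+P["hN"])/2,"edge",(P["fN"]+P["fF"])/2)
# others
for n,u,v,z in[("jar base~",392,318,0),("jar lid",394,292,.075),("glue cap",411,156,.15),("grey flag top",300,247,.165),("black base",440,240,.01),("teal",345,180,.01)]: print(n,plane(S,u,v,z))
print("grey D flag", plane(D,352,203,.165),"jar D",plane(D,260,222,.075),"glue D",plane(D,174,350,.15),"black flag D",plane(D,190,270,.165),"black flag S",plane(S,427,184,.165))
E
```

```text
A [0.5644 0.0763 0.0142] 0.0016301728282901115
D [0.5387 0.1361 0.014 ] 0.00289143020993285
B [0.6855 0.1253 0.015 ] 0.0025078040525819537
C [0.66   0.1864 0.0142] 0.0020337664346326938
hN [0.6259 0.0896 0.098 ] 0.003937220285304512
hF [0.5931 0.1681 0.095 ] 0.0007814766488763481
fN [0.5658 0.0762 0.1631] 0.0007196320990820398
fF [0.5405 0.1397 0.1638] 0.0015619677227635786
centre [0.6121 0.131  0.0144] yaw 22.286021832569556 22.946854248076665
hinge yaw 22.679142851408564 [0.6095 0.1289 0.0965] edge [0.5531 0.108  0.1634]
jar base~ [0.7567 0.0113 0.    ]
jar lid [0.7445 0.0195 0.075 ]
glue cap [0.4974 0.396  0.15  ]
grey flag top [ 0.5619 -0.0942  0.165 ]
black base [0.6864 0.3062 0.01  ]
teal [0.3174 0.3258 0.01  ]
grey D flag [ 0.5532 -0.1016  0.165 ] jar D [0.7452 0.0173 0.075 ] glue D [0.485  0.4081 0.15  ] black flag D [0.6154 0.2893 0.165 ] black flag S [0.6184 0.2981 0.165 ]
```

Stand solved: origin about (0.611, 0.130) with yaw 22.6°, so the tool's x axis is nearly along downhill. Next I shut the fingers, align, and move over behind the flag.

Emit:
{"name": "arm_command", "arguments": {"series": "0 0 0 0.64; 0.3 -0.35 0 0; 0.6 -0.68 0 0; 0.6 -0.68 0 0; 0.6 -0.68 0 0; 0.6 -0.68 0 0; 0.6 -0.68 0 0; 0.6 -0.68 0 0; 0.6 -0.68 0 0; 0.6 -0.68 0 0; 0.6 -0.68 0 0; 0.6 -0.68 0 0; 0.6 -0.68 0 0; 0.6 -0.68 0 0; 0.6 -0.68 0 0; 0.6 -0.68 0 0; 0.6 -0.68 0 0; 0.6 -0.68 0 0; 0.3 -0.35 0 0; 0 0 0 0", "jaw": 1, "force": 20}}

```text
time_s: 2.1
ee_pos: [0.4818, 0.0019, 0.4045]
tool_rot: [-0.001, 0.98, 0.198, -0.0]
ft_force: [-0.1, -0.1, -0.3]
width: -0.0
finger_force: 0.0
```

```bash
cat > st.py <<'E'
from cell import robot
import numpy as np
from scipy.spatial.transform import Rotation as Ro
s=robot.sense(); R=Ro.from_quat(np.roll(s["tool_rot"],-1)).as_matrix(); p=np.array(s["ee_pos"])+.173*R[:,2]
a=np.radians(22.6); e=np.array([np.cos(a),np.sin(a)]); q=p[:2]-[.611,.130]
print("t",s["time_s"],"tip in stand x,y,z",np.round([q@e,q@[-e[1],e[0]],p[2]],4),"yaw",np.degrees(np.arctan2(R[1,0],R[0,0])),"z",R[:,2].round(3),"F",np.round(s["ft_force"],2),"w",s["width"],"J",np.round(s["joints"],2))
E
python3 st.py
```

```text
t 2.1 tip in stand x,y,z [-0.1684 -0.0684  0.2315] yaw 22.83599427574802 z [-0.     0.001 -1.   ] F [-0.07 -0.08 -0.27] w -1.4674003406598422e-05 J [ 0.41  0.02 -0.51  1.84  0.01  1.29 -1.27]
```

Emit:
{"name": "arm_command", "arguments": {"series": "0.32 -0.34 0 0; 0.32 -0.34 0 0; 0.32 -0.34 0 0; 0.32 -0.34 0 0; 0.3 -0.34 0 0; 0 0 0.4 0; 0 0 0.4 0; 0 0 0.4 0; 0 0 0.4 0; 0 0 0.4 0; 0 0 0.25 0; 0 0 0 0; 0 0 0 0"}}

```text
time_s: 3.4
ee_pos: [0.514, 0.0857, 0.3151]
tool_rot: [0.0, 0.981, 0.195, 0.0]
ft_force: [0.9, 0.1, -0.2]
width: 0.0001
finger_force: 0.0
```

```bash
python3 st.py; python3 - <<'E'
from cell import cams
import cv2,numpy as np
a=cams.get_image("scene")["color"][100:300,290:490]; b=cams.get_image("side")["color"][130:330,180:380]
cv2.imwrite("pics/c1.png",np.hstack([cv2.resize(x,(400,400),interpolation=cv2.INTER_CUBIC) for x in(a,b)])[:,:,::-1])
E
```

```text
t 3.4 tip in stand x,y,z [-0.1066 -0.0036  0.1421] yaw 22.546940309859732 z [ 0. -0. -1.] F [ 0.87  0.14 -0.22] w 0.0001440871422562628 J [ 0.28  0.19 -0.59  1.86  0.12  1.12 -1.52]
```

View pics/c1.png

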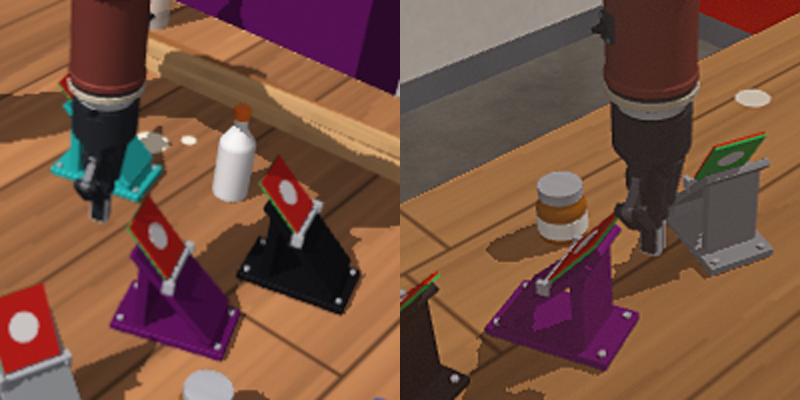

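Both views show the shut fingers behind and below the purple flag's raised edge, with nothing touched. Starting the push.

Emit:
{"name": "arm_command", "arguments": {"series": "0.25 -0.09 -0.03 0; 0.25 0 -0.03 0; 0.24 0 -0.02 0; 0.15 0 -0.11 0; 0.15 0 -0.11 0; 0.15 0 -0.11 0; 0.18 0 -0.07 0; 0.18 0 -0.07 0; 0.18 0 -0.07 0; 0 0 0 0; 0 0 0 0"}}

```text
time_s: 4.6
ee_pos: [0.5765, 0.1161, 0.3394]
tool_rot: [-0.0, 0.981, 0.196, 0.0]
ft_force: [-0.9, -0.7, 0.2]
width: 0.0004
finger_force: 0.0
```

```bash
python3 st.py; python3 - <<'E'
from cell import cams
import cv2,numpy as np
a=cams.get_image("scene")["color"][120:300,300:480]; b=cams.get_image("side")["color"][150:330,180:360]
cv2.imwrite("pics/c2.png",np.hstack([cv2.resize(x,(400,400),interpolation=cv2.INTER_CUBIC) for x in(a,b)])[:,:,::-1])
E
```

```text
t 4.6 tip in stand x,y,z [-0.0372  0.0005  0.1664] yaw 22.583979609312053 z [ 0.  0. -1.] F [-0.87 -0.74  0.17] w 0.0004245742688670069 J [ 0.21  0.31 -0.58  1.68  0.18  1.21 -1.59]
```

View pics/c2.png

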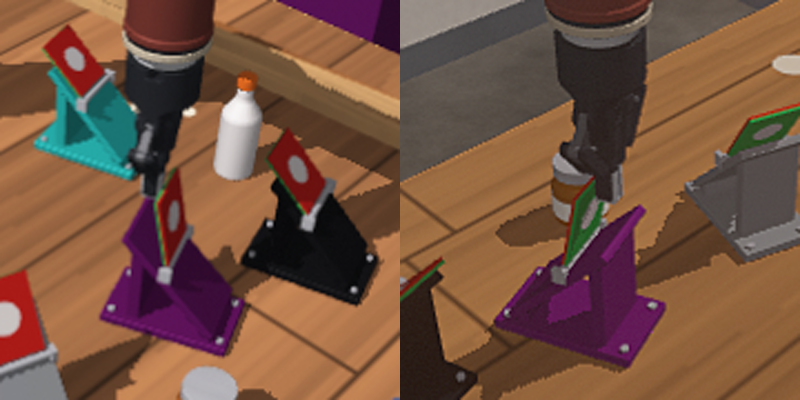

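The flag is lifted to about 70° and follows the finger as modelled. Continuing along the arc.

Emit:
{"name": "arm_command", "arguments": {"series": "0.19 0 -0.01 0; 0.19 0 -0.01 0; 0.19 0 -0.01 0; 0.16 0 0 0; 0.16 0 0 0; 0.16 0 0 0; 0.15 0 0.05 0; 0.15 0 0.06 0; 0.16 0 0.06 0; 0.13 0 0.1 0; 0.13 0 0.1 0; 0.14 0 0.1 0; 0.1 0 0.12 0; 0.1 0 0.13 0; 0.11 0 0.13 0; 0.07 0 0.15 0; 0.07 0 0.15 0; 0.07 0 0.15 0; 0 0 0 0; 0 0 0 0"}}

```text
time_s: 6.7
ee_pos: [0.6661, 0.1532, 0.2885]
tool_rot: [-0.0, 0.981, 0.196, -0.0]
ft_force: [-0.2, -0.2, 0.4]
width: 0.0001
finger_force: 0.0
```

```bash
python3 st.py; python3 - <<'E'
from cell import cams
import cv2,numpy as np
a=cams.get_image("scene")["color"][120:300,300:480]; b=cams.get_image("side")["color"][150:330,180:360]
cv2.imwrite("pics/c3.png",np.hstack([cv2.resize(x,(400,400),interpolation=cv2.INTER_CUBIC) for x in(a,b)])[:,:,::-1])
E
```

```text
t 6.7 tip in stand x,y,z [0.0597 0.0003 0.1155] yaw 22.57123303664741 z [-0.  0. -1.] F [-0.16 -0.22  0.41] w 0.00014344946451064474 J [ 0.1   0.54 -0.54  1.48  0.29  1.2  -1.66]
```

View pics/c3.png

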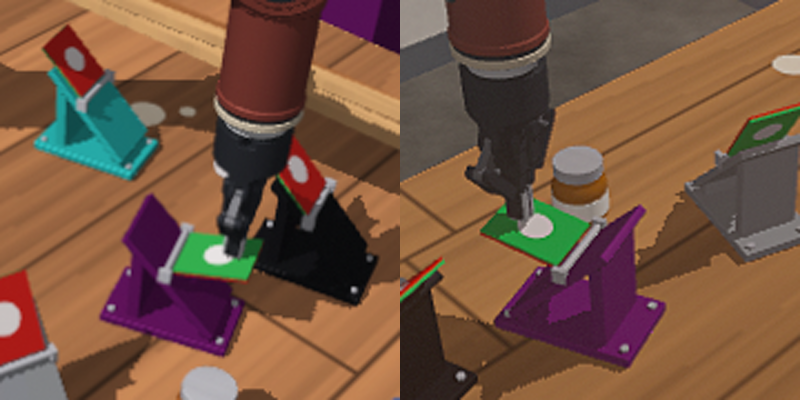

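Green now faces up, with the flag at about 160–165°. Pressing on down, slowing near the end.

Emit:
{"name": "arm_command", "arguments": {"series": "0.07 0 0.14 0; 0.07 0 0.15 0; 0.07 0 0.15 0; 0.01 0 0.13 0; 0.02 0 0.13 0; 0.02 0 0.13 0; -0.04 0 0.12 0; -0.04 0 0.12 0; -0.05 0 0.12 0; -0.04 0 0.06 0; -0.05 0 0.06 0; -0.05 0 0.06 0; 0 0 0 0; 0 0 0 0"}}

```text
time_s: 8.2
ee_pos: [0.6656, 0.1529, 0.2339]
tool_rot: [0.0, 0.981, 0.196, -0.0]
ft_force: [0.2, 0.1, -0.3]
width: -0.0001
finger_force: 0.0
```

```bash
python3 st.py
```

```text
t 8.2 tip in stand x,y,z [0.0591 0.0002 0.0609] yaw 22.564360233020004 z [-0. -0. -1.] F [ 0.21  0.1  -0.27] w -5.938423186895844e-05 J [ 0.09  0.59 -0.53  1.53  0.32  1.11 -1.68]
```

Now small downward steps, watching the force.

Emit:
{"name": "arm_command", "arguments": {"series": "-0.03 0 0.04 0; -0.02 0 0.04 0; 0 0 0.03 0; 0 0 0 0; 0 0 0 0"}}

```text
time_s: 8.7
ee_pos: [0.6638, 0.1523, 0.2294]
tool_rot: [-0.0, 0.981, 0.196, -0.0]
ft_force: [0.2, 0.3, -0.2]
width: 0.0002
finger_force: 0.0
```

```bash
python3 st.py
```

```text
t 8.7 tip in stand x,y,z [0.0573 0.0003 0.0564] yaw 22.567775794463238 z [-0. -0. -1.] F [ 0.19  0.26 -0.22] w 0.00016338714105428444 J [ 0.09  0.59 -0.53  1.54  0.32  1.1  -1.69]
```

Emit:
{"name": "arm_command", "arguments": {"series": "0 0 0.03 0; 0 0 0.03 0; 0 0 0 0; 0 0 0 0"}}

```text
time_s: 9.1
ee_pos: [0.6638, 0.1523, 0.227]
tool_rot: [-0.0, 0.981, 0.196, -0.0]
ft_force: [0.3, 0.7, 0.1]
width: -0.0
finger_force: 0.1
```

Emit:
{"name": "arm_command", "arguments": {"series": "0 0 0.03 0; 0 0 0.03 0; 0 0 0 0; 0 0 0 0"}}

```text
time_s: 9.5
ee_pos: [0.6638, 0.1523, 0.2246]
tool_rot: [-0.0, 0.981, 0.196, -0.0]
ft_force: [0.7, 0.2, 0.0]
width: 0.0001
finger_force: 0.0
```

```bash
python3 st.py; python3 - <<'E'
from cell import cams
import cv2,numpy as np
a=cams.get_image("scene")["color"][160:300,320:460]; b=cams.get_image("side")["color"][190:330,180:320]
cv2.imwrite("pics/c4.png",np.hstack([cv2.resize(x,(400,400),interpolation=cv2.INTER_CUBIC) for x in(a,b)])[:,:,::-1])
E
```

```text
t 9.5 tip in stand x,y,z [0.0573 0.0003 0.0516] yaw 22.56891965503724 z [-0. -0. -1.] F [0.75 0.18 0.04] w 0.00010944661189795338 J [ 0.09  0.59 -0.53  1.54  0.32  1.09 -1.69]
```

View pics/c4.png

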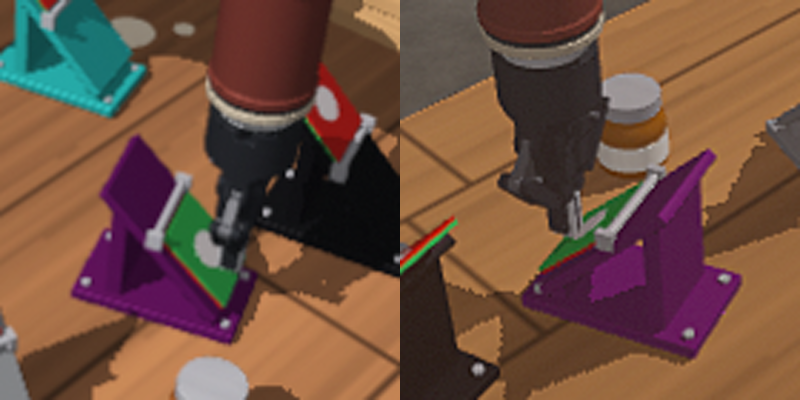

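The flag lies nearly flat, with a thin gap still showing at its lower end. I'll keep lowering until the board pushes back.

Emit:
{"name": "arm_command", "arguments": {"series": "0 0 0.025 0; 0 0 0.025 0; 0 0 0 0; 0 0 0 0"}}

```text
time_s: 10.0
ee_pos: [0.6639, 0.1523, 0.2226]
tool_rot: [-0.0, 0.981, 0.196, -0.0]
ft_force: [0.5, -0.3, 0.6]
width: -0.0001
finger_force: 0.1
```

Emit:
{"name": "arm_command", "arguments": {"series": "0 0 0.025 0; 0 0 0.02 0; 0 0 0 0; 0 0 0 0"}}

```text
time_s: 10.4
ee_pos: [0.664, 0.1523, 0.221]
tool_rot: [-0.0, 0.981, 0.196, 0.0]
ft_force: [1.6, -0.8, 0.5]
width: 0.0002
finger_force: 0.6
```

Emit:
{"name": "arm_command", "arguments": {"series": "0 0 0.02 0; 0 0 0.02 0; 0 0 0 0; 0 0 0 0"}}

```text
time_s: 10.8
ee_pos: [0.6643, 0.1525, 0.22]
tool_rot: [-0.0, 0.981, 0.196, 0.001]
ft_force: [1.7, -0.6, 5.1]
width: -0.0004
finger_force: 2.6
```

Emit:
{"name": "arm_command", "arguments": {"series": "0 0 0.02 0; 0 0 0 0; 0 0 0 0"}}

```text
time_s: 11.1
ee_pos: [0.6645, 0.1526, 0.2196]
tool_rot: [-0.0, 0.981, 0.196, 0.001]
ft_force: [1.9, 0.7, 6.9]
width: -0.0001
finger_force: 3.2
```

The board is now bearing the load, so the flag is at its stop. Backing off straight up, then checking.

Emit:
{"name": "arm_command", "arguments": {"series": "0 0 -0.1 0; 0 0 -0.3 0; 0 0 -0.6 0; 0 0 -0.8 0; 0 0 -0.8 0; 0 0 -0.8 0; -0.4 0 -0.6 0; -0.8 0 -0.4 0; -0.8 0 0 0; -0.8 0 0 0; -0.8 0 0 0; -0.8 0 0 0; -0.4 0 0 0; 0 0 0 0; 0 0 0 0; 0 0 0 0"}}

```text
time_s: 12.7
ee_pos: [0.4871, 0.079, 0.3947]
tool_rot: [-0.0, 0.981, 0.196, 0.0]
ft_force: [-0.0, 0.4, 0.2]
width: 0.0001
finger_force: 0.0
```

```bash
python3 st.py; python3 - <<'E'
from cell import cams
import cv2,numpy as np
a=cams.get_image("scene")["color"][160:300,320:460]; b=cams.get_image("side")["color"][190:330,180:320]
cv2.imwrite("pics/c5.png",np.hstack([cv2.resize(x,(400,400),interpolation=cv2.INTER_CUBIC) for x in(a,b)])[:,:,::-1])
E
```

```text
t 12.7 tip in stand x,y,z [-0.1339  0.0005  0.2217] yaw 22.590669682238808 z [ 0.  0. -1.] F [-0.05  0.36  0.2 ] w 0.00013353240208989874 J [ 0.33  0.06 -0.59  1.82  0.03  1.27 -1.45]
```

View pics/c5.png

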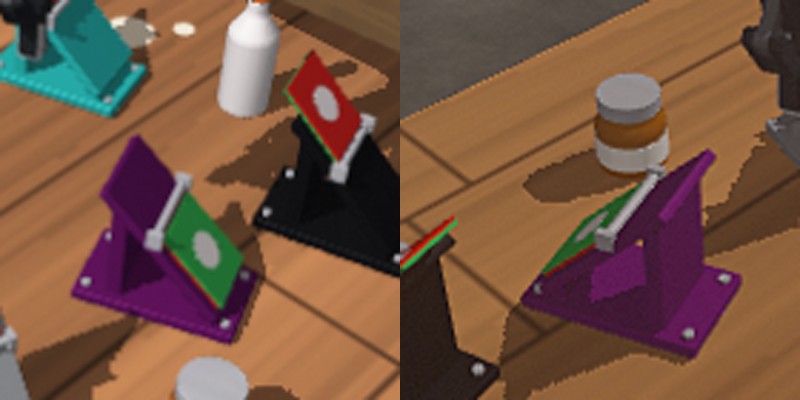

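```bash
python3 - <<'E'
import pickle,numpy as np
from h import *
d=pickle.load(open("im0.pkl","rb")); k=140/400
p,e=tri(d["scene"],(320+243*k-.3,160+264*k-.3),d["side"],(180+144*k-.3,190+273*k-.3))
a=np.radians(22.6); q=p-[.611,.13,.095]; x=q[0]*np.cos(a)+q[1]*np.sin(a)
print(p,e,x,"phi",180+np.degrees(np.arctan2(-q[2],x)),"y",-q[0]*np.sin(a)+q[1]*np.cos(a))
E
```

```text
[0.65743634 0.18195105 0.02847119] 0.00090260409647812 0.0628350470993621 phi 226.6355379902149 y 0.030116468980088015
```

The triangulated flag corner gives about 226°, where flat is 225°, so the flag is flat within error. Handing in.

```bash
python3 -c "
from cell import job
print(job.hand_in())"
```

```text
the job is handed in; nothing more can be done
None
```

The purple flag is turned over and lies flat on the lower half of its board, green face up; I touched nothing else, the arm is clear, and the job is handed in, though no verdict came back.

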